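# Hold a bag clip gaping over the edge of a recipe card

## Task

Squeeze the tails of the blue bag clip so that it opens on its metal strip, lift it off and, keeping it squeezed open, lower it upright over the top edge of the recipe card at the red mark, its jaws one each side of the card, until the edge is about half-way up between them. Finish while still holding it there, squeezed open and touching neither card nor stand, so that I can slip a second card in beside the first. Never let it close on the card, don't push against the card, and leave the other things where they are.

Things in the scene. Friction and masses are not known exactly. Their poses are not given: they have to be found in the camera images.
- clip_grip (a point): Middle of the two tails of the blue spring bag clip (about 40 g): the place to pinch it, 19 mm above its pivot. Frame: z up the clip, x along the pivot pin, y across it (squeeze along y). Tails reach from the pivot to 20 mm above this point, 30 mm wide along x. As parked they splay upward in a V, 48 mm over the outsides at the top; fully squeezed they are parallel, 22 mm over the outsides.
- clip_mouth (a point): Point midway between the jaw tips, at their height when open: 60 mm below clip_grip on the clip's middle plane, same axes. Jaws are 30 mm wide along x and end 41 to 44 mm below the pivot. Fully open they gape 35 mm (inside) at the tips, about 20 mm half-way up, and measure 45 mm over their outsides.
- clip: The clip as a whole, 82 mm high; origin on its pivot, 74 mm above the worktop as parked; axes as clip_grip.
- clip_block: The fixed wooden parking block with its strip; origin on the worktop under strip_mid, same axes.
- clip_jaw_left (a joint): Opening angle of one clip half, rad: about 0 as parked biting the 4 mm strip, 0.36 fully open at its stop, where the tails lie flat on the fingers and the clip sits firmly. The spring closes it: about 4 N on each tail top starts it, 8 N opens it fully; grip with about 20 N.
- clip_jaw_right (a joint): Opening angle of the other clip half, always the same as the left one.
- strip_mid (a point): Middle of the top edge of the parking strip, an upright steel strip 4 mm thick and 100 mm long on a fixed wooden block (120x70 mm, 30 mm high). The top edge is 56 mm above the worktop, along this frame's x. The clip bites it up to 25 mm either side of this point, jaws round the strip's upper 26 mm, tips on the block.
- card_edge (a point): Middle of the top edge of the recipe card (cream, 3 mm thick, 150 mm wide), at the red mark (36 mm wide, on both faces), 100 mm above the worktop. Frame: x is square to the card's faces, y along the top edge, z up.
- card_stand: Fixed wooden stand (70x120 mm, 31 mm high) with the recipe card fixed upright in it; origin on the worktop under the card's middle, axes as card_edge.
- lemon: Yellow lemon, 75x56x57 mm, a bystander; origin at its underside.
- tomato: Red tomato, 56 mm, a bystander; origin at its underside.
- garlic: White garlic bulb, 55 mm, a bystander; origin at its underside.
- mug: White mug with red dots, 92x127x107 mm, a bystander; origin at its underside.
- tumbler: Clear drinking glass, 78 mm wide, 93 mm high, a bystander; origin at its underside.
- tape: Roll of cream tape lying flat, 104 mm wide, 25 mm high, a bystander; origin at its underside.

How it is judged:
By the outcome, as a careful person would: the job done as asked, in the order asked, and still so for the second after the job is handed in, while the arm keeps its last pose, push and grip.
It also fails if it takes over 32 s, if anything falls off the work surface, if the arm or the gripper's body presses on something with over 40 N, if the wrist force passes 120 N, or if a joint passes its speed limit or range.

## Robot

A 6-joint arm with a two-finger parallel gripper is mounted at the origin on a cart in front of the work surface, level with it; the furniture and walls round the work are solid. World frame = base frame: x ahead of the robot, y to its left, z up, the work surface at z = 0. Lengths are in m, angles in degrees, forces in N, time in s.
With the tool pointing down it reaches from about 0.25 to 0.775 m from the base axis. Payload 4 kg.
Tool frame: the origin (TCP) lies at the centre of the arm's flange, where the gripper is bolted on; the fingertips stand bot.finger_overhang ahead of it and the grasp point (between the pads) lies 180 mm ahead of it (bot.finger_overhang is the distance from the TCP to the fingertips, in m); x points along the fingers, y is the direction in which the jaws open and shut, and the axes are right-handed (so a half turn about x gives the same grasp; the last joint's range is limited). The gripper opens to 94 mm and grips with 3 to 60 N. Pads are 16 mm wide; open, the fingers measure 119 mm over their backs; the gripper's body (75 mm by 177 mm) begins 78 mm behind the grasp point.
Start: joints at [61.014, 4.996, 78.535, -0, 96.463, -5.907], TCP at [0.216, 0.506, 0.405] pointing down, gripper open.
Joint ranges: [-177.83, 177.83], [-43.37, 116.18], [15.69, 146.23], [-61.86, 241.86], [9.47, 152.12], [-147.06, 147.06]. Speed limits (degrees/s): [159.86, 159.86, 180, 180, 180, 180].

## Interface

Orientations are given as [roll, pitch, yaw] about the fixed x, y, z axes, in that order (R = Rz(yaw) Ry(pitch) Rx(roll)).
In Python, from cell import bot gives the robot as it stands. The module is installed in compiled form; this text tells all that it offers.
- The arm moves only by the tool move_arm, never from a script. Its argument "targets" is a list of rows, each a list of 4 numbers: the shift along the tool's x, y, z in m, then the turn about the tool's x in rad. A call has 1 to 20 rows; each row shifts and turns the commanded pose from where the row before left it, along the tool's axes as they then stand; what a row does not reach is not made up. A row lasts 1/10 s, in which the tool goes at most 50 mm and 8.59 degrees, less where a joint would pass 70% of its speed; a pose out of reach is approached as far as the arm can. A call with a gripper value outside its range is refused whole. "claw" is the finger opening in m, from 0 to 0.094, set as the call begins (left out, the last holds). The fingers move at their own pace and stop on an object; "grip_force" is the grip in N (left out, the last holds). Time passes only in rows, so rows that do not move let the fingers close. It gives the time, the measured TCP pose, the force and the opening at its end, in the units of the state.
- bot.state(): the state, without advancing time (a new reading comes with each control period).
- bot.grab_frame(name): name is "scene" or "top" or "wrist"; returns (picture, depth): 420x560x3 uint8, red, green, blue; 420x560 float32, m along the optical axis (not along the pixel's ray), 0 where there is no reading.
- bot.calibration(name): a dict with "mtx" (3x3 intrinsics, pixels), "R" (3x3) and "t" (3): a world point X has camera coordinates R X + t. Camera axes: x right, y down, z forward; pixel columns grow to the right and rows downward; lengths in m; the calibration is good to about 2 mm. A picture is of the moment at which its call begins: read the wrist's pose just before it. calibration takes no time and is no camera call; for the wrist camera it gives the pose at the moment of the call.
- bot.sign_off(): hands the job in, once; it reports no verdict.
The state is a dict: "time_s": time; "joint_pos": joint angles; "joint_velocities": joint speeds; "tau": joint torques, N m; "eef_pos": TCP position; "eef_rot": TCP orientation; "contact_force": force on the tool from outside, world axes, zero at the start; "wrist_torque": the same for the moment, N m; "grip_width": finger opening in m.
Only numpy, scipy, OpenCV 4.12 (cv2) and the standard library are available. Lean on these libraries where they do the work, as an engineer would, in place of code of your own. Each camera call takes 0.05 s, during which the arm holds its last target. There are 200 camera calls.

## Working session

There is one attempt and no reset: what is moved stays moved. The work goes in short steps, Python scripts to look and compute and a tool call to move; the robot and the scene stay as the last step left them, time stands still between calls to the robot, and variables do not carry over. Pictures are saved under pics/ and viewed, about 8 in all and at most 12, crops included, and the job is handed in when it is done.

Besides the shell and the picture viewer there is one more tool, called after "Call:" as name(argument=value, ...) on one line, values as JSON. move_arm: Moves the arm, as the interface text tells. Its arguments: {"type":"object","properties":{"targets":{"type":"array"},"claw":{"type":"number"},"grip_force":{"type":"number"}},"required":["targets"]}

```bash
mkdir -p pics; cat > h.py <<'E'
import numpy as np, cv2
from cell import bot
def grab(n):
    c=bot.calibration(n); p,d=bot.grab_frame(n); return p,d,c
def world(d,c):
    h,w=d.shape; v,u=np.mgrid[:h,:w]
    K=np.array(c['mtx']); r=np.stack([(u-K[0,2])/K[0,0],(v-K[1,2])/K[1,1],np.ones_like(u)],-1)*d[...,None]
    return (r-np.array(c['t']).ravel())@np.array(c['R'])
def save(n,p): cv2.imwrite('pics/'+n,p[...,::-1])
E
python3 - <<'E'
from h import *
s=bot.state();print(s,bot.finger_overhang)
im=[]
for n in('scene','top'):
    p,d,c=grab(n);np.savez(n,p=p,d=d,W=world(d,c),**{k:np.array(v) for k,v in c.items()});save(n+'.png',p)
    C=-np.array(c['R']).T@np.array(c['t']).ravel();print(n,C,np.array(c['mtx'])[0,0])
E
```

```text
{'time_s': 0.0, 'joint_pos': array([ 6.10157486e+01,  5.03873141e+00,  7.86227654e+01, -2.30536890e-03,
        9.64629300e+01, -5.90652893e+00]), 'joint_velocities': array([-0.05909195, -0.00750894, -0.14562911, -0.09050784,  0.06655989,
       -0.03938153]), 'tau': array([-1.94896602e-03, -3.40201414e+01, -3.02411163e+01,  7.15942704e-02,
        3.34008748e-02, -1.68980737e-04]), 'eef_pos': array([0.21553844, 0.50588611, 0.40352484]), 'eef_rot': array([ -94.85156523,   89.87555214, -117.92954474]), 'contact_force': array([-0.27337267, -0.78555528,  0.71784738]), 'wrist_torque': array([-0.02610414,  0.00952835, -0.01969147]), 'grip_width': 0.09396308755237551} 0.1992
scene [-0.06079471 -0.59512045  1.12688095] 462.5710762167145
top [ 0.34457048 -0.00451559  1.52243828] 458.668193172109
```

View pics/scene.png

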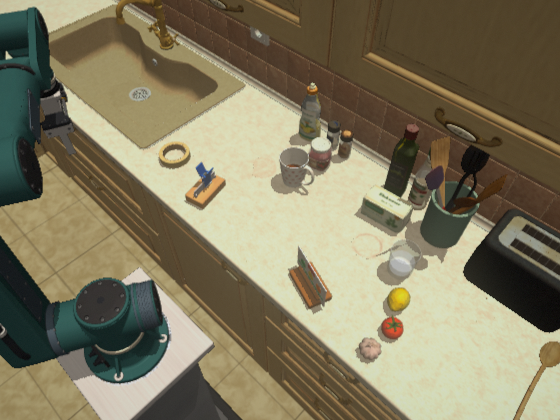

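View pics/top.png

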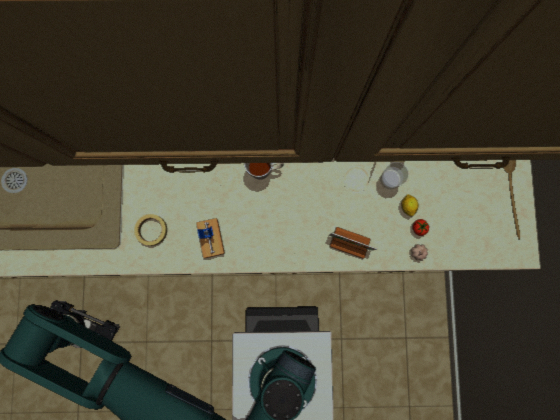

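The scene picture shows the blue clip on its block at about (205,185) and the card in its stand at about (310,278). In the top picture they are at (208,238) and (350,242). Next I'll measure both from depth.

```bash
cat > m.py <<'E'
from h import *
def rect(P):
    (c,s,a)=cv2.minAreaRect((P[:,:2]*1000).astype(np.float32)); return np.round(c,1),np.round(s,1),round(a,1)
for n in('scene','top'):
    z=np.load(n+'.npz');p=z['p'].astype(int);W=z['W'];d=z['d']
    bx={'scene':((160,215,180,230),(240,310,280,340)),'top':((215,262,190,230),(222,265,320,382))}[n]
    for nm,(a,b,c,e) in zip(('clip','card'),bx):
        w=W[a:b,c:e].reshape(-1,3);q=p[a:b,c:e].reshape(-1,3);h=w[:,2]
        print(n,nm,'table',np.median(h[np.abs(h)<.015]))
        base=w[(h>.022)&(h<.036)];print(' base',len(base),rect(base))
        blue=(q[:,2]>q[:,0]+30)&(q[:,2]>q[:,1]+10)&(h>.03)
        up=w[blue] if nm=='clip' else w[(h>.05)&(h<.12)]
        print(' up',len(up),rect(up),up.mean(0),up.min(0),up.max(0))
        red=(q[:,0]>q[:,1]+70)&(q[:,0]>q[:,2]+70)&(h>.06)
        if red.sum():print(' red',red.sum(),w[red].mean(0),w[red].max(0))
    P=z['p']
    if n=='scene':
        A=cv2.resize(P[160:215,170:240],(560,440),interpolation=2);B=cv2.resize(P[240:310,280:340],(377,440),interpolation=2)
        A=A[:, :400]; save('crop.png',np.hstack([A,B]))
E
python3 m.py
```

```text
scene clip table 0.0014725259521977635
 base 476 (array([444.6, 279.9]), array([121.4, 183.8]), 13.1)
 up 104 (array([ 219.5, -178.2]), array([1003.6,   46.7]), 58.8) [0.45938646 0.23106142 0.10190132] [-0.06079471 -0.59512045  0.07455114] [0.48374132 0.25411437 1.12688095]
scene card table 0.0014576522352964807
 base 365 (array([ 434. , -232.3]), array([145.9,  67.8]), 70.0)
 up 387 (array([ 435.9, -230.8]), array([149.6,   6.6]), 69.9) [ 0.43383768 -0.23278206  0.07975679] [ 0.40792933 -0.30056412  0.05002992] [ 0.46331821 -0.16044904  0.1059376 ]
 red 1 [ 0.43126089 -0.24160541  0.10546057] [ 0.43126089 -0.24160541  0.10546057]
top clip table -0.0010423531521532123
 base 572 (array([457.1, 231.3]), array([120. ,  70.3]), 11.7)
 up 104 (array([419.7, 121.6]), array([290.9,  39.6]), 67.0) [0.46610537 0.23418056 0.10149352] [ 0.34457048 -0.00451559  0.06650091] [0.48350713 0.25638959 1.52243828]
top card table -0.0011145297482066884
 base 211 (array([ 439.7, -223.9]), array([136.2,  67.7]), 74.0)
 up 134 (array([ 436.8, -226.8]), array([149.2,   4.5]), 69.6) [ 0.43552343 -0.22761684  0.08252787] [ 0.4094924  -0.29656563  0.05021772] [ 0.46270024 -0.15644266  0.10668804]
```

View pics/crop.png

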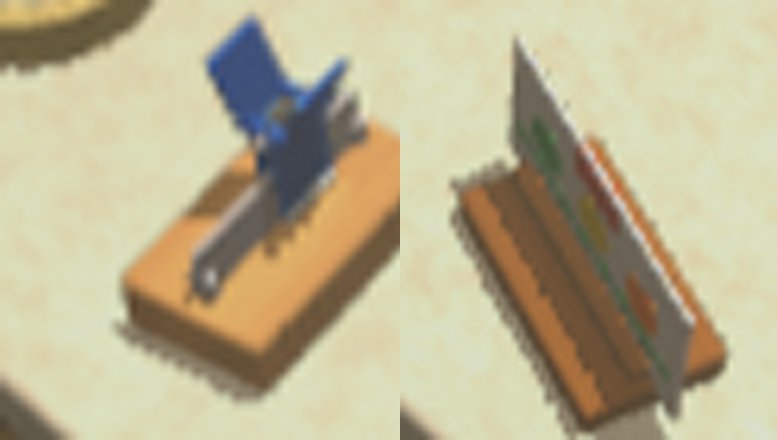

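The block is centred at about (457, 231) mm, measuring 120x70 as specified, with the strip at 11.7° from x. The card edge is at about (436, -229) mm and measures 150 mm, as it should, at 69.7°. Next I'll work out the approach over the clip.

```bash
cat >> h.py <<'E'
from scipy.spatial.transform import Rotation as Ro
def pose():
    s=bot.state(); return np.array(s['eef_pos']),Ro.from_euler('xyz',s['eef_rot'],degrees=True).as_matrix(),s
def plan(g,ang):
    """tool-axis shift taking the grasp point to g, and turn putting tool y along world angle ang (mod 180, nearest)"""
    p,R,s=pose(); gp=p+.18*R[:,0]
    a=np.degrees(np.arctan2(R[1,1],R[0,1])); t=(a-ang+90)%180-90
    print('t',round(s['time_s'],2),'gp',gp.round(4),'x',R[:,0].round(3),'yang',a.round(2),'j',np.round(s['joint_pos'],1),'w',s['grip_width'])
    print('shift',(R.T@(np.array(g)-gp)).round(4),'turn deg',round(t,2),'rad',round(np.radians(t),4),'F',np.round(s['contact_force'],1))
E
python3 - <<'E'
from h import *
plan([.468,.236,.215],101.7)
E
sed -i 's/d\[.*//' /dev/null
```

```text
t 0.1 gp [0.2154 0.5056 0.2236] x [-0.001 -0.002 -1.   ] yang 66.92 j [61.   5.  78.6 -0.  96.5 -5.9] w 0.09466931513562653
shift [ 0.0089 -0.149   0.3381] turn deg -34.78 rad -0.607 F [-0.4  0.1 -0.2]sed: couldn't edit /dev/null: not a regular file
```

Call:
move_arm(targets=[[0.001,-0.015,0.034,0],[0.001,-0.015,0.034,0],[0.001,-0.015,0.034,0],[0.001,-0.015,0.034,0],[0.001,-0.015,0.034,0],[0.001,-0.015,0.034,0],[0.001,-0.015,0.034,0],[0.001,-0.015,0.034,0],[0.001,-0.015,0.034,0],[0,-0.014,0.032,0],[0,0,0,-0.1214],[0,0,0,-0.1214],[0,0,0,-0.1214],[0,0,0,-0.1214],[0,0,0,-0.1214],[0,0,0,0],[0,0,0,0]])

```text
time_s: 1.8
eef_pos: [0.4681, 0.2364, 0.3953]
eef_rot: [-177.3, 90.0, -165.7]
contact_force: [-0.8, 0.3, -0.1]
grip_width: 0.0939
```

```bash
python3 - <<'E'
from h import *
plan([.468,.236,.215],101.7)
p,d,c=grab('wrist');W=world(d,c);np.savez('w1',p=p,d=d,W=W);save('w1.png',p)
print(-np.array(c['R']).T@np.array(c['t']).ravel(),np.array(c['R']).round(2).tolist())
E
```

```text
t 1.8 gp [0.468  0.2364 0.2153] x [-0.001 -0.    -1.   ] yang 101.56 j [ 20.6   1.9  82.9   0.   95.3 -81. ] w 0.09394845766856603
shift [ 0.0003 -0.0004 -0.0001] turn deg -0.14 rad -0.0025 F [-0.8  0.3 -0.1]
[0.39285743 0.22218933 0.37632219] [[-0.2, 0.98, -0.0], [0.95, 0.19, 0.26], [0.26, 0.05, -0.96]]
```

View pics/w1.png

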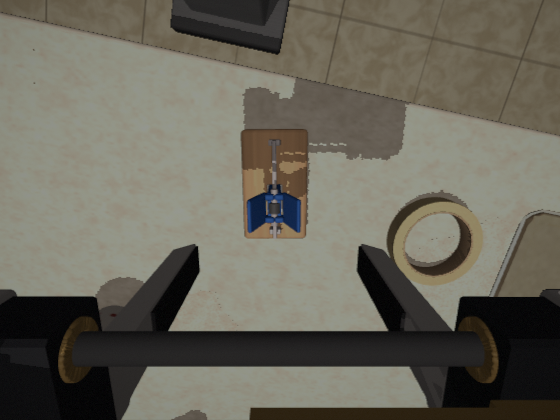

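The wrist view shows the clip at pixel (275,210), with the strip nearly vertical in the picture and well aligned with the fingers. Next I'll measure the blue tails from close by.

```bash
cat > cm.py <<'E'
from h import *
z=np.load('w1.npz');p=z['p'].astype(int);W=z['W'];h=W[...,2]
sl=(slice(110,250),slice(225,325))
q=p[sl].reshape(-1,3);w=W[sl].reshape(-1,3);h=w[:,2]
def rect(P):
    (c,s,a)=cv2.minAreaRect((P[:,:2]*1000).astype(np.float32)); return np.round(c,1),np.round(s,1),round(a,1)
print('table',np.median(h[abs(h)<.01]),'base',rect(w[(h>.026)&(h<.034)]))
st=w[(h>.05)&(h<.06)&(q[:,2]<q[:,0]+20)];print('strip',len(st),rect(st),st.mean(0))
b=w[(q[:,2]>q[:,0]+30)&(h>.06)&(h<.125)];print('blue',len(b),rect(b),np.percentile(b[:,2],[1,50,99]))
t=b[b[:,2]>.1];print('tails top',rect(t))
a=np.radians(11.7);u=np.array([np.cos(a),np.sin(a)]);n=np.array([-u[1],u[0]])
for nm,P in(('tail>.1',t),('blue',b),('strip',st)):
    print(nm,'u',np.percentile(P[:,:2]@u,[1,99]).round(4),np.percentile(P[:,:2]@u,[1,99]).mean().round(4),'n',np.percentile(P[:,:2]@n,[1,99]).round(4),np.percentile(P[:,:2]@n,[1,99]).mean().round(4))
print('now',np.array([.468,.2364])@u,np.array([.468,.2364])@n)
E
python3 cm.py
```

```text
table 0.0009187133245671756 base (array([457.1, 230.9]), array([120.2,  70. ]), 11.9)
strip 246 (array([456.8, 231.3]), array([99.4, 12. ]), 16.7) [0.44424802 0.22835879 0.05679887]
blue 1367 (array([467.9, 233.6]), array([29.1, 45.3]), 12.5) [0.07569871 0.09215015 0.10840681]
tails top (array([468.1, 233.6]), array([29.1, 45.2]), 12.0)
tail>.1 u [0.4914 0.5194] 0.5054 n [0.1116 0.1558] 0.1337
blue u [0.4913 0.5192] 0.5052 n [0.1118 0.1557] 0.1338
strip u [0.4448 0.5431] 0.4939 n [0.1318 0.1356] 0.1337
now 0.5062151919932659 0.13658381820413756
```

```bash
python3 - <<'E'
from h import *
plan([.468,.2337,.093],101.9)
E
```

```text
t 1.85 gp [0.468  0.2364 0.2154] x [-0.001 -0.    -1.   ] yang 101.57 j [ 20.6   1.9  82.9   0.   95.3 -81. ] w 0.09396793031989023
shift [ 0.1224 -0.0026 -0.0005] turn deg -0.33 rad -0.0057 F [-0.4 -0.3  0.8]
```

Call:
move_arm(targets=[[0.01,-0.0026,-0.0005,-0.006],[0.02,0,0,0],[0.025,0,0,0],[0.025,0,0,0],[0.02,0,0,0],[0.015,0,0,0],[0.0074,0,0,0],[0,0,0,0],[0,0,0,0]])

```text
time_s: 2.75
eef_pos: [0.4684, 0.2338, 0.2737]
eef_rot: [10.7, 90.0, 22.7]
contact_force: [0.2, -0.0, -0.1]
grip_width: 0.0939
```

```bash
python3 - <<'E'
from h import *
plan([.468,.2337,.093],101.9)
p,d,c=grab('wrist');np.savez('w2',p=p,d=d,W=world(d,c));save('w2.png',p)
E
```

```text
t 2.75 gp [0.4685 0.2339 0.0937] x [ 0.001  0.    -1.   ] yang 102.03 j [ 20.3   5.3  93.4   0.   81.3 -81.7] w 0.09391472737174301
shift [ 0.0007 -0.     -0.0005] turn deg 0.13 rad 0.0023 F [ 0.2 -0.  -0.1]
```

View pics/w2.png

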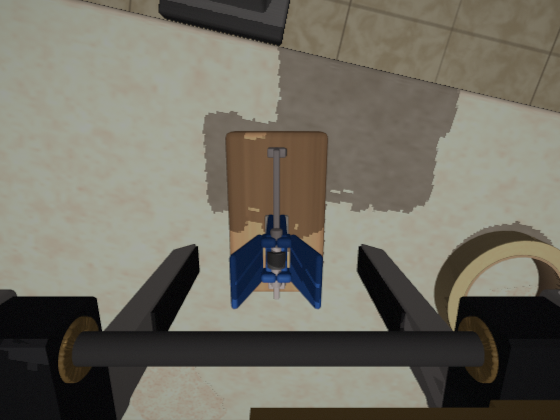

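The clip at column 276 is centred between the fingertips, whose midpoint is at column 278. Now I'll squeeze it.

Call:
move_arm(targets=[[0,0,0,0],[0,0,0,0],[0,0,0,0],[0,0,0,0],[0,0,0,0],[0,0,0,0],[0,0,0,0],[0,0,0,0],[0,0,0,0],[0,0,0,0]], claw=0.0, grip_force=20)

```text
time_s: 3.8
eef_pos: [0.4686, 0.2339, 0.2744]
eef_rot: [13.6, 89.8, 25.7]
contact_force: [-0.2, -0.1, 5.0]
grip_width: 0.0214
```

```bash
python3 - <<'E'
from h import *
plan([.468,.2337,.093],101.9)
E
```

```text
t 3.8 gp [0.469  0.2341 0.0944] x [ 0.002  0.001 -1.   ] yang 102.04 j [ 20.3   5.2  93.3   0.   81.3 -81.7] w 0.02135025024166658
shift [ 0.0014 -0.0002 -0.0011] turn deg 0.14 rad 0.0024 F [-0.2 -0.1  5. ]
```

Call:
move_arm(targets=[[-0.003,0,0,0],[-0.006,0,0,0],[-0.01,0,0,0],[-0.015,0,0,0],[-0.02,0,0,0],[-0.025,0,0,0],[-0.025,0,0,0],[-0.02,0,0,0],[-0.016,0,0,0],[0,0,0,0],[0,0,0,0]])

```text
time_s: 4.9
eef_pos: [0.4681, 0.2338, 0.4134]
eef_rot: [22.0, 90.0, 34.1]
contact_force: [0.9, 1.0, -0.2]
grip_width: 0.0214
```

```bash
python3 - <<'E'
from h import *
plan([.436,-.229,.235],-20.3)
p,d,c=grab('wrist');W=world(d,c);np.savez('w3',p=p,d=d,W=W);save('w3.png',p)
E
```

```text
t 4.9 gp [0.4681 0.2338 0.2334] x [ 0.  0. -1.] yang 102.05 j [ 20.3   1.5  81.3   0.   97.2 -81.7] w 0.021377392384986503
shift [-0.0017 -0.4459 -0.128 ] turn deg -57.65 rad -1.0062 F [ 0.9  1.  -0.2]
```

View pics/w3.png

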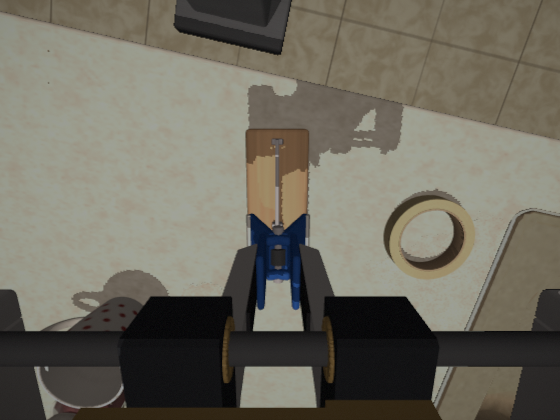

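The clip is held fully open (21.4 mm across the tails) and is clear of the strip. I'll carry it high to a viewpoint just beyond the card, then turn it by +122°.

```bash
python3 - <<'E'
from h import *
plan([.412,-.295,.24],-20.3)
E
```

```text
t 4.95 gp [0.4678 0.2336 0.2324] x [-0.001 -0.    -1.   ] yang 102.05 j [ 20.3   1.5  81.3   0.   97.2 -81.7] w 0.021461420102021435
shift [-0.0073 -0.5054 -0.1649] turn deg -57.65 rad -1.0062 F [ 0.1  0.4 -0.7]
```

Call:
move_arm(targets=[[-0.001,-0.015,-0.005,0],[-0.001,-0.0304,-0.0099,0],[-0.001,-0.033,-0.0108,0],[-0.001,-0.033,-0.0108,0],[-0.001,-0.033,-0.0108,0],[-0.001,-0.033,-0.0108,0],[-0.001,-0.033,-0.0108,0],[0,-0.033,-0.0108,0],[0,-0.033,-0.0108,0],[0,-0.033,-0.0108,0],[0,-0.033,-0.0108,0],[0,-0.033,-0.0108,0],[0,-0.033,-0.0108,0],[0,-0.033,-0.0108,0],[0,-0.033,-0.0108,0],[0,-0.021,-0.0068,0],[0,-0.01,-0.003,0],[0,0,0,0],[0,0,0,0]])

```text
time_s: 6.85
eef_pos: [0.4119, -0.2945, 0.4199]
eef_rot: [99.5, 89.9, 111.5]
contact_force: [-0.8, -0.4, -0.5]
grip_width: 0.0221
```

Call:
move_arm(targets=[[0,0,0,0.0714],[0,0,0,0.1423],[0,0,0,0.1423],[0,0,0,0.1423],[0,0,0,0.1423],[0,0,0,0.1423],[0,0,0,0.1423],[0,0,0,0.1423],[0,0,0,0.1423],[0,0,0,0.1423],[0,0,0,0.1423],[0,0,0,0.1423],[0,0,0,0.1423],[0,0,0,0.1423],[0,0,0,0.1423],[0,0,0,0.0714],[0,0,0,0],[0,0,0,0]])

```text
time_s: 8.65
eef_pos: [0.4123, -0.294, 0.4204]
eef_rot: [137.2, 90.0, 27.1]
contact_force: [-0.2, -0.0, -0.1]
grip_width: 0.0216
```

```bash
python3 - <<'E'
from h import *
plan([.436,-.229,.235],-20.3)
p,d,c=grab('wrist');W=world(d,c);np.savez('w4',p=p,d=d,W=W);save('w4.png',p)
E
```

```text
t 8.65 gp [ 0.4124 -0.2939  0.2404] x [ 0.  0. -1.] yang -20.1 j [-41.9  -0.7  82.7   0.   98.  -21.8] w 0.02155389199510735
shift [ 0.0054 -0.0001 -0.0691] turn deg 0.2 rad 0.0035 F [-0.2 -0.  -0.1]
```

View pics/w4.png

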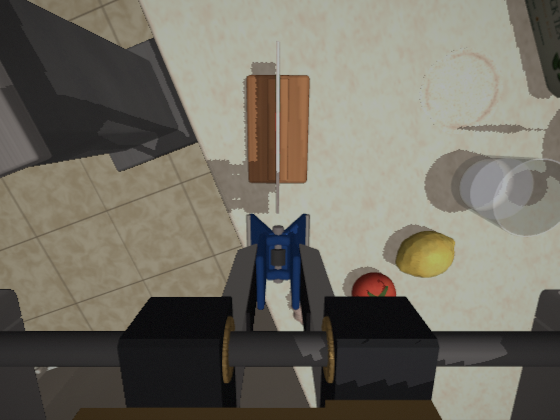

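The card is seen edge-on at column 278, rows 42–212, and the open clip is centred on the same column. The red mark isn't visible from here. I'll measure the card's edge and the clip in this one frame.

```bash
cat > e.py <<'E'
from h import *
z=np.load('w4.npz');p=z['p'].astype(int);W=z['W']
a=np.radians(69.7);v=np.array([np.cos(a),np.sin(a)]);n=np.array([v[1],-v[0]])
w=W[30:225,262:296].reshape(-1,3)
k=w[(w[:,2]>.09)&(w[:,2]<.106)];print('card',len(k),'h',np.median(k[:,2]),k.mean(0))
x=k[:,:2]-k[:,:2].mean(0);vv=np.linalg.svd(x,full_matrices=False)[2][0];print('dir',np.degrees(np.arctan2(vv[1],vv[0]))%180)
s=k[:,:2]@v;print('v ends',np.percentile(s,[0,.5,99.5,100]).round(4),'n med',np.median(k[:,:2]@n),np.percentile(k[:,:2]@n,[2,98]).round(4))
m=np.array([(s.min()+s.max())/2,np.median(k[:,:2]@n)]);print('mid',m[0]*v+m[1]*n)
# base of stand
b=W[70:190,240:315].reshape(-1,3);b=b[(b[:,2]>.026)&(b[:,2]<.036)]
print('stand',cv2.minAreaRect((b[:,:2]*1000).astype(np.float32)))
q=p[205:310,240:315].reshape(-1,3);c=W[205:310,240:315].reshape(-1,3)
B=c[(q[:,2]>q[:,0]+30)&(q[:,2]>q[:,1]+15)&(c[:,2]>.12)&(c[:,2]<.3)]
g=np.array([.4124,-.2939]);print('grip n,v',g@n,g@v)
for lo,hi in((.15,.19),(.19,.21),(.22,.24),(.24,.27)):
    t=B[(B[:,2]>lo)&(B[:,2]<hi)]
    if len(t)>9:
        r=np.percentile(t[:,:2]@n,[1,99]);r2=np.percentile(t[:,:2]@v,[1,99]);print(lo,len(t),'n',r.round(4),r.mean().round(4),'v',r2.round(4),r2.mean().round(4),'zmin/max',t[:,2].min().round(4),t[:,2].max().round(4))
# red from the scene image
Z=np.load('scene.npz');P=Z['p'].astype(int);WW=Z['W']
r=(P[...,0]>P[...,1]*1.5)&(P[...,0]>P[...,2]*1.3)&(WW[...,2]>.065)
r[:240]=0;r[310:]=0;r[:,:280]=0;r[:,340:]=0
R=WW[r];print('red',len(R),R[:,:2]@v if len(R)<40 else 0,R[:,2].round(3), R[:,:2]@n)
E
python3 e.py
```

```text
card 574 h 0.10080144536370221 [ 0.43801514 -0.22173221  0.10081116]
dir 69.6345593004755
v ends [-0.1369 -0.1359  0.0116  0.0124] n med 0.4876022963924329 [0.4866 0.4894]
mid [ 0.43571467 -0.22756477]
stand ((435.743408203125, -227.3685760498047), (109.22979736328125, 22.948074340820312), 69.60855102539062)
grip n,v 0.48874978463132646 -0.13256929517362598
0.15 140 n [0.4696 0.5073] 0.4885 v [-0.1352 -0.1153] -0.1252 zmin/max 0.1802 0.19
0.19 424 n [0.4709 0.505 ] 0.488 v [-0.1326 -0.1154] -0.124 zmin/max 0.19 0.21
0.22 919 n [0.4779 0.4986] 0.4882 v [-0.1434 -0.1157] -0.1295 zmin/max 0.22 0.2397
0.24 1043 n [0.4777 0.4994] 0.4886 v [-0.1443 -0.1159] -0.1301 zmin/max 0.2401 0.2572
red 11 [-0.05044704 -0.0536945  -0.05385712 -0.06006562 -0.07697926 -0.07110583
 -0.07031448 -0.07506028 -0.07610959 -0.10558997 -0.11061786] [0.087 0.091 0.086 0.086 0.105 0.093 0.086 0.088 0.085 0.065 0.068] [0.48624212 0.48721456 0.48739729 0.48702751 0.48829634 0.48649464
 0.48734176 0.48755837 0.48718944 0.48703496 0.48694599]
```

Call:
move_arm(targets=[[0,-0.0007,-0.006,0.0047],[0,0,-0.014,0],[0,0,-0.018,0],[0,0,-0.016,0],[0,0,-0.01,0],[0,0,-0.0048,0],[0.02,0,0,0],[0.02,0,0,0],[0,0,0,0],[0,0,0,0]])

```text
time_s: 9.7
eef_pos: [0.4356, -0.2303, 0.3803]
eef_rot: [-102.3, 90.0, 147.1]
contact_force: [-0.2, 0.3, 0.3]
grip_width: 0.0217
```

```bash
python3 - <<'E'
from h import *
a=np.radians(69.7);v=np.array([np.cos(a),np.sin(a)]);n=np.array([v[1],-v[0]])
g=-.0638*v+.4880*n;print(g);plan([*g,.141],-20.37)
p,d,c=grab('wrist');W=world(d,c);np.savez('w5',p=p,d=d,W=W)
P,D,C=grab('scene');np.savez('s5',p=P,d=D,W=world(D,C))
A=cv2.resize(p[40:320,190:370],(360,560),interpolation=2);B=cv2.resize(P[215:315,270:350],(440,550),interpolation=2)
save('c5.png',np.hstack([A,np.pad(B,((0,10),(0,0),(0,0)))]))
E
```

```text
[ 0.43555531 -0.22914191]
t 9.7 gp [ 0.4355 -0.2303  0.2003] x [-0.001  0.    -1.   ] yang -20.56 j [-34.5  -2.   88.4  -0.   93.6 -13.9] w 0.02172313297796349
shift [ 0.0593 -0.0003 -0.0011] turn deg -0.19 rad -0.0033 F [-0.2  0.3  0.3]
```

View pics/c5.png

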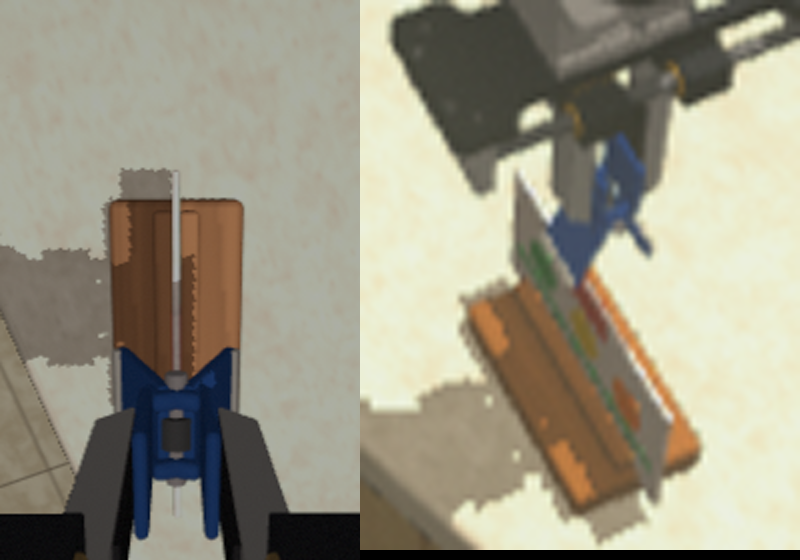

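In the wrist crop the card (column 176) lines up with the clip's pivot (176) and sits between the jaws (120–238). Now I'll lower part-way, check, and finish.

Call:
move_arm(targets=[[0.005,-0.0003,-0.001,-0.003],[0.01,0,0,0],[0.01,0,0,0],[0.01,0,0,0],[0.005,0,0,0],[0,0,0,0]])

```text
time_s: 10.4
eef_pos: [0.4354, -0.2291, 0.3387]
eef_rot: [-105.8, 89.8, 143.8]
contact_force: [-1.0, 0.1, -0.2]
grip_width: 0.0215
```

```bash
cat > f.py <<'E'
from h import *
import sys
t=sys.argv[1]
plan([.43556,-.22914,.141],-20.37)
p,d,c=grab('wrist');W=world(d,c);P,D,C=grab('scene');WS=world(D,C)
np.savez('f'+t,p=p,W=W,P=P,WS=WS)
a=np.radians(69.7);v=np.array([np.cos(a),np.sin(a)]);n=np.array([v[1],-v[0]])
q=p[60:320,200:360].astype(int).reshape(-1,3);w=W[60:320,200:360].reshape(-1,3)
k=w[(w[:,2]>.095)&(w[:,2]<.106)&(q.max(1)-q.min(1)<40)&(abs(w[:,:2]@n-.488)<.006)]
print('card n',np.median(k[:,:2]@n),len(k))
B=w[(q[:,2]>q[:,0]+30)&(q[:,2]>q[:,1]+15)&(w[:,2]>.06)&(w[:,2]<.3)]
r=np.percentile(B[:,:2]@n,[.5,99.5]);print('clip n',r.round(4),r.mean().round(4),'top',np.percentile(B[:,2],[.5,99.5]).round(4))
b=P[200:330,260:360].astype(int).reshape(-1,3);s=WS[200:330,260:360].reshape(-1,3)
S=s[(b[:,2]>b[:,0]+30)&(b[:,2]>b[:,1]+10)&(s[:,2]>.05)&(s[:,2]<.3)]
print('scene blue z',S[:,2].min().round(4),S[:,2].max().round(4),'v',np.percentile(S[:,:2]@v,[2,98]).round(4),'n',np.percentile(S[:,:2]@n,[2,98]).round(4))
A=cv2.resize(p[40:320,190:370],(360,560),interpolation=2);B=cv2.resize(P[225:315,275:347],(440,550),interpolation=2)
save('f%s.png'%t,np.hstack([A,np.pad(B,((0,10),(0,0),(0,0)))]))
E
python3 f.py 1
```

```text
t 10.4 gp [ 0.435  -0.2288  0.1587] x [-0.002  0.002 -1.   ] yang -20.38 j [-34.4  -1.1  92.3   0.   88.9 -14. ] w 0.021543676609415724
shift [0.0177 0.0007 0.0002] turn deg -0.01 rad -0.0002 F [-1.   0.1 -0.2]
card n 0.487665921355791 578
clip n [0.4685 0.5052] 0.4868 top [0.1024 0.1745]
scene blue z 0.1017 0.1772 v [-0.0787 -0.0514] n [0.4698 0.497 ]
```

Call:
move_arm(targets=[[0.004,0.0005,-0.0008,0],[0.006,0,0,0],[0.005,0,0,0],[0.0025,0,0,0],[0,0,0,0],[0,0,0,0],[0,0,0,0]])

```text
time_s: 11.2
eef_pos: [0.4365, -0.2287, 0.323]
eef_rot: [87.7, 90.0, -22.7]
contact_force: [-0.0, 0.2, -0.9]
grip_width: 0.0216
```

```bash
python3 f.py 2
```

```text
t 11.2 gp [ 0.4366 -0.2287  0.143 ] x [ 0. -0. -1.] yang -20.38 j [-34.2  -0.5  93.6   0.   86.9 -13.9] w 0.021577173318169208
shift [ 0.002  -0.0008  0.0007] turn deg -0.01 rad -0.0002 F [-0.   0.2 -0.9]
card n 0.48756872324739925 623
clip n [0.4701 0.5069] 0.4885 top [0.0869 0.1589]
scene blue z 0.0854 0.1625 v [-0.0785 -0.0509] n [0.4709 0.4984]
```

View pics/f2.png

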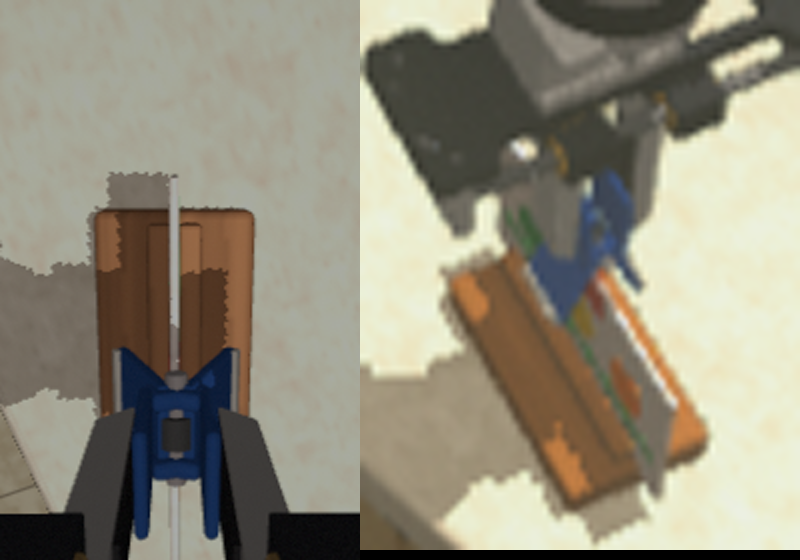

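Call:
move_arm(targets=[[0.001,-0.0006,-0.0008,0],[0.0015,0,0,0],[0,0,0,0],[0,0,0,0],[0,0,0,0],[0,0,0,0],[0,0,0,0],[0,0,0,0]])

```text
time_s: 12.1
eef_pos: [0.4362, -0.2277, 0.3203]
eef_rot: [117.4, 90.0, 7.0]
contact_force: [0.8, -0.9, -0.6]
grip_width: 0.0216
```

```bash
python3 f.py 3
```

```text
t 12.1 gp [ 0.4362 -0.2277  0.1403] x [ 0.  0. -1.] yang -20.38 j [-34.2  -0.5  93.9   0.   86.6 -13.8] w 0.021639454651419733
shift [-0.0007 -0.0001  0.0016] turn deg -0.01 rad -0.0002 F [ 0.8 -0.9 -0.6]
card n 0.48748336605028497 565
clip n [0.4693 0.5061] 0.4877 top [0.0843 0.1561]
scene blue z 0.0814 0.158 v [-0.0782 -0.0508] n [0.4702 0.4976]
```

View pics/f3.png

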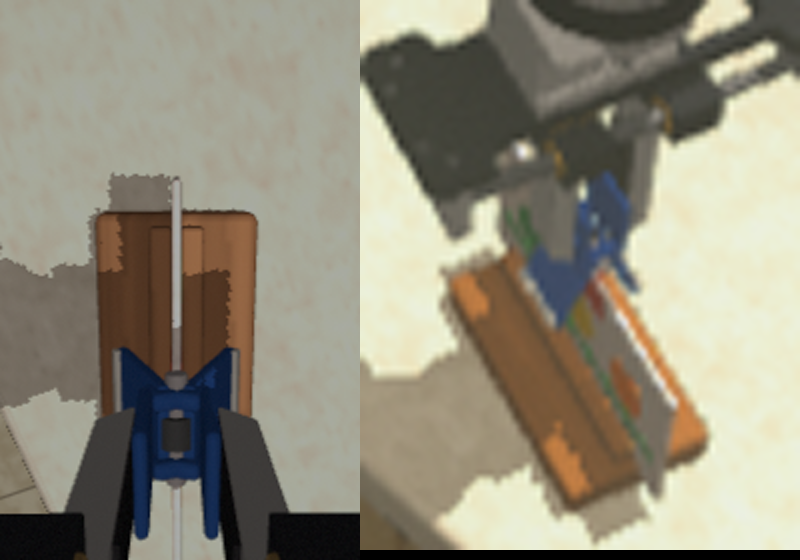

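The card's edge is centred to 0.2 mm between the jaws. The tips are at about z 0.080, so the edge is half-way up. The grip is fully squeezed and there is no contact force beyond noise, so I'm handing in.

```bash
python3 -c "
from cell import bot
print(bot.sign_off())"
```

```text
the job is handed in; nothing more can be done
None
```

The clip is now held squeezed open over the recipe card at the red mark, with one jaw on each side. I squeezed its tails at 20 N, lifted it off the strip, carried it over, turned it in line with the card and lowered it. I handed in at about 12.2 s of the 32 s allowed; no verdict was reported.

Last checks:
- **Squeeze:** the tails measured 21.6 mm across, against 22 mm when fully squeezed, so the clip is fully open.
- **Centring:** the clip's middle plane is at 487.7 mm and the card at 487.5 mm, measured square to the card's faces. The clip is turned in line with the card to within 0.1°.
- **Height:** the jaw tips are at about 80 mm and the card's edge at 100 mm, so the edge is about half-way up between the jaws.
- **Contact:** the force reading was about 1 N on each axis, the same as the noise with nothing touching.
- **Other things:** all travel was well above the other things and I saw none of them move, but I took no final picture of the whole scene.

**Doubtful:**
- **Position along the edge:** the scene camera puts the clip's centre about 2 mm from the mark's middle. The arm's own reading and the earlier wrist picture suggest it is closer. I didn't settle which is right, and the mark is 36 mm wide against 30 mm jaws.
- **Height in the fingers:** the two cameras differ by about 2 mm on the height of the clip's tail tops.

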